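# Tip a returned pager over onto its charging dock

## Robot

A 6-joint arm with a two-finger parallel gripper is mounted at the origin on the work surface. World frame = base frame: x ahead of the robot, y to its left, z up, the work surface at z = 0. Lengths are in mm, angles in rad, forces in N, time in s.
With the tool pointing down it reaches from about 350 to 725 mm from the base axis. Payload 4.3 kg.
Tool frame: the origin (TCP) lies on the centre line of the jaws, within the pads' length; the fingertips stand 8 mm ahead of it and the grasp point (between the pads) lies 11 mm behind it; y points along the fingers, x is the direction in which the jaws open and shut, and the axes are right-handed (so a half turn about y gives the same grasp; the last joint's range is limited). The gripper opens to 85 mm and grips with 20 to 120 N. Pads are 22 mm wide; open, the fingers measure 114 mm over their backs; the gripper's body (76 mm by 85 mm) begins 54 mm behind the grasp point. The pads swing forward as they close: fully open they stand 13 mm farther back than shut.
Start: joints at [-1.279, 0.377, 0.081, 1.274, 0, 1.46], TCP at [224.883, -529.241, 214.729] pointing down, gripper open.
Joint ranges: [-2.72, 2.72], [-0.84, 1.66], [-1.02, 1.22], [-1.77, 2.12], [-1.37, 1.28], [-3.14, 3.14]. Speed limits (rad/s): [2.57, 2.57, 3.14, 3.14, 3.14, 3.14].

## Interface

Orientations are given as a unit quaternion [w, x, y, z].
In Python, from rig import r, imaging, sensors gives the robot as it stands. Calls block until the motion is done:
- r.move_ptp(position, orientation): joint-space move of the TCP to a pose.
- r.move_l(position, rotation=None, v=150, contact_N=None): straight line of the TCP; rotation=None keeps the orientation; v is the mean speed in mm/s. With contact_N (N) it stops when the force on the tool has changed by that much, and returns True; else False.
- r.move_joints(angles): joint-space move.
- r.open_jaws() and r.grab(): open the fingers fully, or close them until they stop; the grip force is fixed at half the most.
- r.dwell(seconds).
- r.ik(position, orientation): joint angles nearest the present ones, or None.
- imaging.grab_frame(name): name is "scene" or "top" or "wrist"; returns the picture (480x640x3 uint8, red, green, blue); there is no depth.
- imaging.camera_model(name): a dict with "fovy" (degrees; the focal length in pixels is half the picture's height over the tangent of half this angle, whatever the lens; pixels are square), "cx", "cy" (the principal point, pixels), "pose" (4x4, takes a point from camera to world coordinates); the wrist camera has in their place "tool_from_camera" (4x4, takes a point from camera to tool coordinates, whose origin is the TCP and whose axes are the tool frame's). Camera axes: x right, y down, z forward; pixel columns grow to the right and rows downward; lengths in mm; the calibration is good to about 2 mm. A picture is of the moment at which its call begins: read the wrist's pose just before it. camera_model takes no time and is no camera call.
A pose or a line that the arm cannot do raises r.Unreachable and nothing moves.
- r.finish_job(): hands the job in, once; it reports no verdict.
Readings, each from a call of its own:
- sensors.read_clock(): time.
- sensors.read_joint_positions(): joint angles.
- sensors.read_dq(): joint speeds.
- sensors.read_tau(): joint torques, N m.
- sensors.read_ee_pos(): TCP position.
- sensors.read_tcp_rot(): TCP orientation.
- sensors.read_force(): force on the tool from outside, world axes, zero at the start.
- sensors.read_torque(): the same for the moment, N m.
- sensors.read_grip_width(): opening from 0.0 (shut) to 1.0 (fully open).
Only numpy, scipy, OpenCV 4.12 (cv2) and the standard library are available. Lean on these libraries where they do the work, as an engineer would, in place of code of your own. Each camera call takes 0.05 s, during which the arm holds its last target.

## Task

A visitor's call pager has come back lying wrong way up, brass contacts on top. Push it up against the low front edge of the charging dock, tip it up on edge there and over onto the dock so that it lies contacts down, then slide it fully home against the dock's back stop, square and centred from side to side. Leave the other things on the counter where they are.

Things in the scene. Friction and masses are not known exactly. Their poses are not given: they have to be found in the camera images.
- pager_mid (a point): Centre of the pager, half-way through its thickness: a loose beige plastic slab 100 x 100 x 18 mm, 90 to 160 g. Its z axis points out of the contact face, x and y lie along its sides. It starts contact face up, flat on the counter (this point 9 mm up), to the right of the dock as the robot sees it, up to 150 mm out of line with it and up to 32 degrees out of square.
- pager: The pager's own frame: origin at the middle of its small lamp face (78 mm square, down at the start), axes as pager_mid. The opposite contact face is the full 100 mm square with two brass strips 64 x 12 mm. The rim by the contact face is 6 mm thick and upright; from it all four sides slope in 11 mm to the lamp face, so at the start the rim overhangs, 12 to 18 mm above the counter.
- dock_home (a point): Middle of where the pager belongs, on the deck (flat top) of the empty charging dock: black plastic, fixed, 120 mm wide (x) by 128 mm deep (y). z is up; y is level, from the front edge to the back stop, roughly to the robot's left. A pager fully home has its centre 9 mm above this point. The deck has no side walls; the back stop's face is 50 mm from here towards +y.
- dock_front (a point): Middle of the top of the dock's front edge, 54 mm from dock_home towards -y, same axes. The front face is upright and 18 mm high from the counter to the deck: the low wall to tip the pager against. The back stop at the other end rises to 50 mm above the counter and is 24 mm thick.
- battery_tester: Bystander: grey plastic battery tester 110 x 62 x 44 mm, loose; origin under its middle.
- remote_fob: Bystander: small beige remote fob 62 x 36 x 11 mm with two buttons and a loop, loose; origin under its middle.
- trinket_dish: Bystander: white ceramic dish, 104 mm across, 26 mm high, loose; origin under its middle.
- drawer_key: Bystander: brass key on a black plastic ring, 90 mm long, lying flat, loose; origin in the middle of the ring, x along the key.
- desk_bell: Bystander: steel desk bell, 80 mm across, 54 mm high, loose; origin under its middle.
Things that resemble listed ones, but are neither listed nor needed, are in the scene too. Leave any green or turquoise look-alike of the pager alone. What is shaped like the part that bears dock_home but blue is not meant.

How it is judged:
By the outcome, as a careful person would: the job done as asked, in the order asked, and still so for the second after the job is handed in, with the robot touching nothing.
It also fails if it takes over 67 s, if anything falls off the work surface, if the arm or the gripper's body presses on something with over 40 N, if the wrist force passes 120 N, or if a joint passes its speed limit or range.

## Working session

There is one attempt and no reset: what is moved stays moved. The work goes in short steps, each a Python script; the robot and the scene stay as the last script left them, time stands still between calls to the robot, and variables do not carry over. Pictures are saved under pics/ and viewed, and the job is handed in when it is done.

```bash
ls -la; mkdir -p pics; python3 - <<'E'
from rig import r, imaging, sensors
import cv2
for n in ("scene","top","wrist"):
    m=imaging.camera_model(n); print(n,m)
    f=imaging.grab_frame(n); cv2.imwrite(f"pics/{n}0.png",f[:,:,::-1])
print(sensors.read_clock(),sensors.read_ee_pos(),sensors.read_tcp_rot())
E
```

```text
total 12
drwxr-xr-x  3 agent agent 4096 Dec  6 14:16 .
drwxr-xr-x 23 root  root  4096 Dec  6 14:16 ..
drwxr-xr-x  2 agent agent 4096 Dec  6 14:16 pics
scene {'fovy': 43.98261118592288, 'cx': 323.07224671038097, 'cy': 239.59750793335772, 'pose': array([[-8.20750727e-01,  4.17618516e-01, -3.89824345e-01,
         1.03933972e+03],
       [ 5.71154443e-01,  6.14511723e-01, -5.44203955e-01,
         6.31136808e+02],
       [ 1.22819825e-02, -6.69305698e-01, -7.42885614e-01,
         9.34035382e+02],
       [ 0.00000000e+00,  0.00000000e+00,  0.00000000e+00,
         1.00000000e+00]])}
top {'fovy': 48.55026024277704, 'cx': 321.5104929415784, 'cy': 245.5997503313447, 'pose': array([[-1.15825893e-02, -9.95630914e-01,  9.26548785e-02,
         4.67825061e+02],
       [-9.99932420e-01,  1.16254036e-02, -7.76572333e-05,
        -2.71924905e+01],
       [-9.99832420e-04, -9.26495163e-02, -9.95698281e-01,
         1.21774551e+03],
       [ 0.00000000e+00,  0.00000000e+00,  0.00000000e+00,
         1.00000000e+00]])}
wrist {'fovy': 67.24701475803857, 'cx': 316.4723026424101, 'cy': 241.29317714825035, 'tool_from_camera': array([[ 9.99999796e-01,  8.03606988e-05,  6.32903627e-04,
        -5.80360563e-01],
       [-5.81458429e-04, -2.93447850e-01,  9.55974906e-01,
        -1.58710615e+02],
       [ 2.62547020e-04, -9.55975079e-01, -2.93447744e-01,
         7.41088900e+01],
       [ 0.00000000e+00,  0.00000000e+00,  0.00000000e+00,
         1.00000000e+00]])}
0.15 [ 224.69847262 -528.71391066  213.99122249] [ 0.59004926 -0.58937308  0.39060449 -0.38975552]
```

View pics/top0.png

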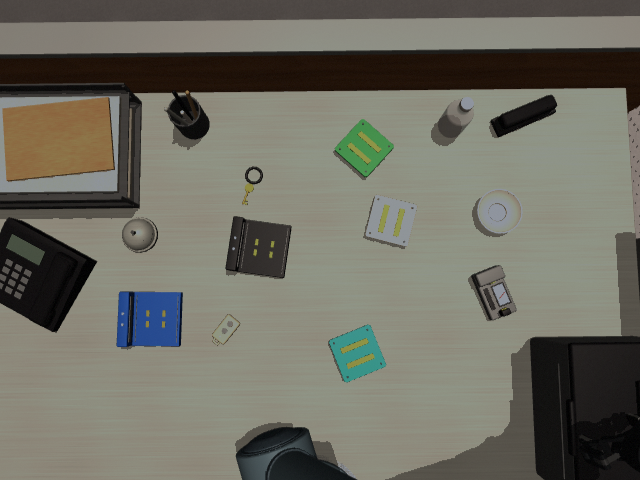

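View pics/scene0.png

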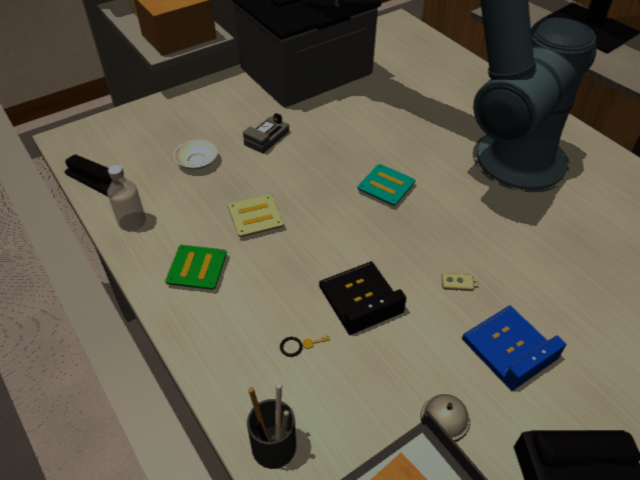

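View pics/wrist0.png

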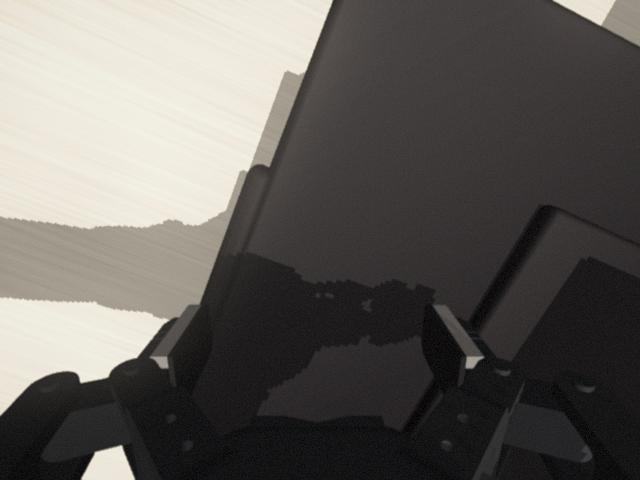

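```bash
cat > h.py <<'E'
import numpy as np, cv2
from rig import r, imaging, sensors
from scipy.spatial.transform import Rotation as R
def K(name):
    m=imaging.camera_model(name); f=240/np.tan(np.radians(m["fovy"]/2)); return f,m["cx"],m["cy"]
def quat(Rm):
    q=R.from_matrix(Rm).as_quat(); return np.array([q[3],q[0],q[1],q[2]])
def q2R(q): return R.from_quat([q[1],q[2],q[3],q[0]]).as_matrix()
def campose(name,ee=None,q=None):
    m=imaging.camera_model(name)
    if "pose" in m: return m["pose"]
    T=np.eye(4);T[:3,:3]=q2R(q);T[:3,3]=ee
    return T@m["tool_from_camera"]
def ray(name,uv,P=None):
    f,cx,cy=K(name); P=campose(name) if P is None else P
    uv=np.atleast_2d(np.asarray(uv,float))
    d=np.c_[(uv[:,0]-cx)/f,(uv[:,1]-cy)/f,np.ones(len(uv))]@P[:3,:3].T
    return P[:3,3],d
def onplane(name,uv,z,P=None):
    o,d=ray(name,uv,P); return o+d*((z-o[2])/d[:,2])[:,None]
def proj(name,X,P=None):
    f,cx,cy=K(name); P=campose(name) if P is None else P
    c=(np.atleast_2d(X)-P[:3,3])@P[:3,:3]; return np.c_[f*c[:,0]/c[:,2]+cx,f*c[:,1]/c[:,2]+cy]
def shot(name,path=None):
    ee=sensors.read_ee_pos();q=sensors.read_tcp_rot()
    im=imaging.grab_frame(name)[:,:,::-1].copy()
    if path: cv2.imwrite(path,im)
    return im,campose(name,ee,q)
def quad(mask):
    cs,_=cv2.findContours(mask,cv2.RETR_EXTERNAL,cv2.CHAIN_APPROX_NONE)
    c=max(cs,key=cv2.contourArea); h=cv2.convexHull(c)
    for e in np.linspace(0.01,0.1,40):
        a=cv2.approxPolyDP(h,e*cv2.arcLength(h,True),True)
        if len(a)<=4: break
    return a.reshape(-1,2),c
E
python3 - <<'E'
import cv2,numpy as np
for n,(x0,y0,x1,y1) in {"top":(215,180,425,290),"scene":(210,170,420,340)}.items():
    im=cv2.imread(f"pics/{n}0.png")[y0:y1,x0:x1]
    s=min(800/im.shape[1],600/im.shape[0]); cv2.imwrite(f"pics/{n}0c.png",cv2.resize(im,None,fx=s,fy=s,interpolation=cv2.INTER_CUBIC)); print(s)
E
```

```text
3.8095238095238093
3.5294117647058822
```

View pics/top0c.png

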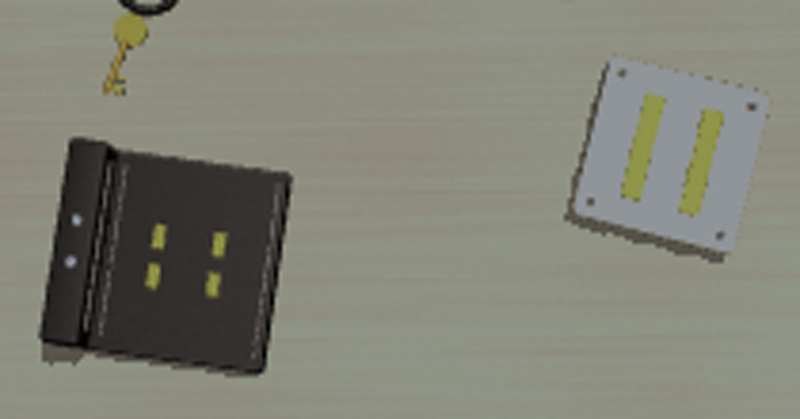

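View pics/scene0c.png

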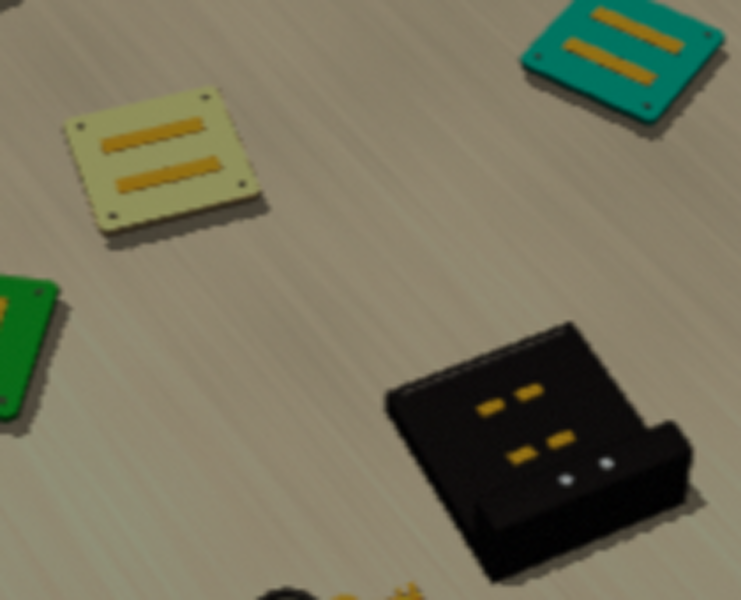

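```bash
cat >> h.py <<'E'
def linefit(pts):
    vx,vy,x,y=cv2.fitLine(pts.astype(np.float32),cv2.DIST_HUBER,0,.01,.01).ravel(); return np.array([x,y]),np.array([vx,vy])
def inter(l1,l2):
    A=np.c_[l1[1],-l2[1]]; t=np.linalg.solve(A,l2[0]-l1[0]); return l1[0]+t[0]*l1[1]
def refine(q,c,trim=.15,tol=2.5):
    c=c.reshape(-1,2).astype(float); L=[]
    for i in range(4):
        a,b=q[i].astype(float),q[(i+1)%4].astype(float); d=b-a; n=np.linalg.norm(d); u=d/n
        s=(c-a)@u/n; o=np.abs((c-a)@np.array([-u[1],u[0]]))
        L.append(linefit(c[(s>trim)&(s<1-trim)&(o<tol)]))
    return np.array([inter(L[i-1],L[i]) for i in range(4)])
E
python3 - <<'E'
from h import *
def report(n,X):
    print(n,X.mean(0).round(1)); 
    for i in range(4):
        d=X[(i+1)%4]-X[i]; print("  ",X[i].round(1),"len",np.linalg.norm(d).round(1),"ang",np.degrees(np.arctan2(d[1],d[0])).round(1))
for name,box in (("top",(350,185,430,255)),("scene",(220,185,292,245))):
    im=cv2.imread(f"pics/{name}0.png"); hsv=cv2.cvtColor(im,cv2.COLOR_BGR2HSV)
    x0,y0,x1,y1=box
    p=im[y0:y1,x0:x1]; print(name,"pager",im[(y0+y1)//2,(x0+x1)//2], "table", p[2,2], hsv[y0+2,x0+2])
    bg=np.median(np.r_[p[:3].reshape(-1,3),p[-3:].reshape(-1,3)],0)
    # brightness of max channel
    mx=p.max(2).astype(int); 
    m=np.zeros(im.shape[:2],np.uint8)
    thr=(np.median(mx[:4])+np.percentile(mx,90))/2; print("thr",thr,np.median(mx[:4]),np.percentile(mx,90))
    m[y0:y1,x0:x1]=(mx>thr)*255
    m=cv2.morphologyEx(m,cv2.MORPH_CLOSE,np.ones((3,3)))
    m=cv2.morphologyEx(m,cv2.MORPH_OPEN,np.ones((5,5)))
    q,c=quad(m); qr=refine(q,c); print(q.tolist(),qr.round(1).tolist())
    report(name+" pager z18",onplane(name,qr,18))
    # dock
    g=cv2.cvtColor(im,cv2.COLOR_BGR2GRAY); d=np.zeros_like(m)
    x0,y0,x1,y1=(220,205,300,290) if name=="top" else (310,255,412,340)
    d[y0:y1,x0:x1]=(g[y0:y1,x0:x1]<(65 if name=="top" else 45))*255
    q,c=quad(d); print("dock",q.tolist())
    if name=="top":
        # front right edge + two front corners
        qr=refine(q,c);print(qr.round(1).tolist()); report("dock",onplane(name,qr,18))
    pads=((hsv[...,0]>15)&(hsv[...,0]<35)&(hsv[...,1]>110)&(hsv[...,2]>70)).astype(np.uint8)
    k=np.zeros_like(pads);k[y0:y1,x0:x1]=pads[y0:y1,x0:x1]
    nn,_,st,ce=cv2.connectedComponentsWithStats(k)
    for s,cc in zip(st[1:],ce[1:]):
        if s[4]>4: print("pad",s[4],cc.round(1),onplane(name,cc,18)[0].round(1))
E
```

```text
top pager [152 148 143] table [132 148 144] [ 38  28 148]
thr 148.5 144.0 153.0
[[375, 196], [415, 205], [407, 244], [367, 235]] [[375.8999938964844, 194.8000030517578], [416.0, 205.0], [406.1000061035156, 245.1999969482422], [365.6000061035156, 234.8000030517578]]
top pager z18 [ 636.4 -185.7   18. ]
   [ 694.6 -152.8   18. ] len 94.3 ang -105.2
   [ 669.8 -243.8   18. ] len 94.9 ang 164.8
   [ 578.2 -218.9   18. ] len 94.6 ang 74.9
   [ 602.9 -127.5   18. ] len 95.1 ang -15.4
dock [[233, 217], [290, 226], [283, 277], [226, 269]]
[[233.1999969482422, 217.5], [290.3999938964844, 226.5], [283.29998779296875, 277.5], [225.3000030517578, 269.3999938964844]]
dock [576.6 116.4  18. ]
   [646.  172.9  18. ] len 132.0 ang -99.6
   [624.   42.8  18. ] len 116.8 ang 171.7
   [508.4  59.6  18. ] len 132.1 ang 81.4
   [528.1 190.3  18. ] len 119.3 ang -8.4
pad 18 [256.3 241.6] [590.3 120.3  18. ]
pad 18 [272.  243.5] [585.6  84.8  18. ]
pad 21 [254.9 252. ] [566.8 123.6  18. ]
pad 19 [270.4 254.5] [560.7  88.4  18. ]
scene pager [ 91 145 144] table [102 123 133] [ 20  59 133]
thr 141.0 138.0 144.0
[[272, 199], [276, 224], [237, 229], [234, 203]] [[271.0, 197.5], [281.0, 224.3000030517578], [238.0, 231.39999389648438], [229.0, 201.89999389648438]]
scene pager z18 [ 637.2 -185.1   18. ]
   [ 582.4 -207.7   18. ] len 85.6 ang 72.9
   [ 607.6 -126.    18. ] len 91.7 ang -21.2
   [ 693.1 -159.1   18. ] len 92.5 ang -107.2
   [ 665.7 -247.4   18. ] len 92.3 ang 154.6
dock [[371, 262], [404, 310], [349, 334], [320, 281]]
pad 22 [359.5 280.7] [561.6  88.8  18. ]
pad 25 [348.6 285. ] [585.3  85.4  18. ]
pad 26 [368.5 294. ] [566.8 124.4  18. ]
pad 25 [357.4 298.5] [590.9 120.9  18. ]
pad 29 [325.2 337.7] [691.7 158.   18. ]
```

```bash
cat >> h.py <<'E'
def down(xdir_deg):
    a=np.radians(xdir_deg); x=np.array([np.cos(a),np.sin(a),0]);y=np.array([0,0,-1.]);return np.c_[x,y,np.cross(x,y)]
def st(): print("t",round(sensors.read_clock(),2),"ee",sensors.read_ee_pos().round(1),"F",np.round(sensors.read_force(),1),"grip",round(sensors.read_grip_width(),2))
# dock estimate
DF=np.array([566.2,51.2]); DA=np.radians(81.6); d=np.array([np.cos(DA),np.sin(DA)]); e=np.array([d[1],-d[0]])
PC=np.array([636.8,-185.5]); PA=np.radians(74.8)
E
python3 - <<'E'
from h import *
print(onplane("top",[364,176],18))
dp=np.array([np.cos(PA),np.sin(PA)]); ep=np.array([dp[1],-dp[0]])
C=PC+50*(ep-dp); u=(dp-ep)/2**.5; ua=np.degrees(np.arctan2(u[1],u[0])); print(C,u,ua)
M=C+28*u
for s in (-90,90):
    for z in (90,15):
        j=r.ik([*M,z],quat(down(ua+s))); print(s,z,None if j is None else j.round(2))
# end of cage push: pager centre at DF-50d
Pe=DF-50*d; ue=(d-e)/2**.5; uea=np.degrees(np.arctan2(ue[1],ue[0])); Me=Pe+50*(e-d)+42.5*ue
for s in (-90,90):
    j=r.ik([*Me,15],quat(down(uea+s))); print("end",s,None if j is None else j.round(2))
# tip
for al in (90,75,60,45):
  for h in (12,60,110):
    for sg in (1,-1):
        a=np.radians(al); D=np.array([*d,0]);Z=np.array([0,0,1.]);y=np.cos(a)*D-np.sin(a)*Z; x=sg*np.array([*e,0]); Rm=np.c_[x,y,np.cross(x,y)]
        p=np.array([*(DF-d*(100 if h==12 else 60 if h==60 else 0)),h])
        j=r.ik(p,quat(Rm)); print(al,h,sg,None if j is None else j.round(2))
E
```

```text
[[ 738.52771514 -126.51870768   18.        ]]
[ 671.94136579 -246.86028366] [-0.49697396  0.86776545] 119.8
-90 90 [-0.42  0.68  0.25  1.15  0.    0.63]
-90 15 [-0.42  0.73  0.15  0.99  0.    0.63]
90 90 [-0.42  0.68  0.25  1.15  0.   -2.51]
90 15 [-0.42  0.73  0.15  0.99  0.   -2.51]
end -90 [-0.15  0.51 -0.25  0.81  0.    0.79]
end 90 [-0.15  0.51 -0.25  0.81  0.   -2.36]
90 12 1 [-0.2   0.48 -0.32  0.77  0.    1.52]
90 12 -1 [-0.2   0.48 -0.32  0.77  0.   -1.63]
90 60 1 [-0.13  0.44 -0.25  0.89  0.    1.59]
90 60 -1 [-0.13  0.44 -0.25  0.89  0.   -1.55]
90 110 1 [-0.02  0.41 -0.14  1.02  0.    1.7 ]
90 110 -1 [-0.02  0.41 -0.14  1.02  0.   -1.45]
75 12 1 [-0.35  0.51 -0.3   0.81  0.26  1.36]
75 12 -1 [-0.35  0.51 -0.3   0.81  0.26 -1.78]
75 60 1 [-0.28  0.45 -0.26  0.9   0.26  1.43]
75 60 -1 [-0.28  0.45 -0.26  0.9   0.26 -1.71]
75 110 1 [-0.17  0.4  -0.19  0.98  0.26  1.54]
75 110 -1 [-0.17  0.4  -0.19  0.98  0.26 -1.6 ]
60 12 1 [-0.49  0.6  -0.24  0.92  0.49  1.18]
60 12 -1 [-0.49  0.6  -0.24  0.92  0.49 -1.96]
60 60 1 [-0.42  0.52 -0.23  0.97  0.5   1.26]
60 60 -1 [-0.42  0.52 -0.23  0.97  0.5  -1.89]
60 110 1 [-0.32  0.45 -0.21  1.01  0.52  1.38]
60 110 -1 [-0.32  0.45 -0.21  1.01  0.52 -1.77]
45 12 1 [-0.6   0.75 -0.14  1.09  0.69  0.97]
45 12 -1 [-0.6   0.75 -0.14  1.09  0.69 -2.17]
45 60 1 [-0.54  0.66 -0.16  1.11  0.71  1.05]
45 60 -1 [-0.54  0.66 -0.16  1.11  0.71 -2.1 ]
45 110 1 [-0.44  0.56 -0.19  1.1   0.74  1.17]
45 110 -1 [-0.44  0.56 -0.19  1.1   0.74 -1.97]
```

```bash
python3 - <<'E'
from h import *
dp=np.array([np.cos(PA),np.sin(PA)]); ep=np.array([dp[1],-dp[0]])
C=PC+50*(ep-dp); u=(dp-ep)/2**.5; ua=np.degrees(np.arctan2(u[1],u[0]))
M=C+24*u
r.move_ptp([*M,70],quat(down(ua-90))); st()
shot("wrist","pics/w1.png"); 
hit=r.move_l([*M,0],v=60,contact_N=4); print(hit); st()
shot("scene","pics/s1.png")
E
```

```text
t 2.13 ee [ 659.8 -227.5   70.6] F [0.1 0.2 0.3] grip 1.0
False
t 3.5 ee [ 6.605e+02 -2.262e+02  6.000e-01] F [ 1.   0.1 -1. ] grip 1.0
```

View pics/w1.png

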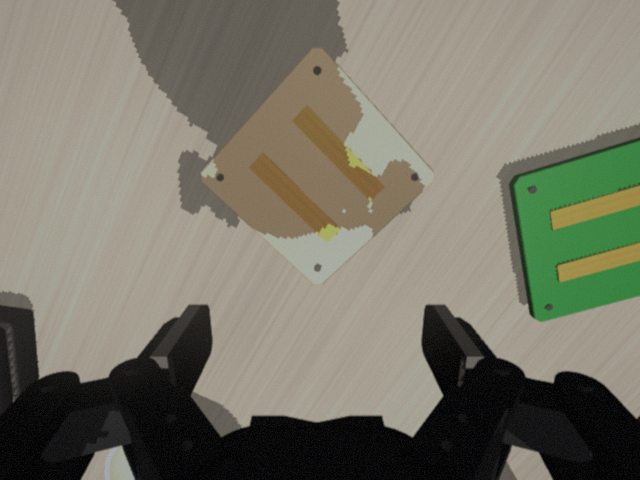

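View pics/s1.png

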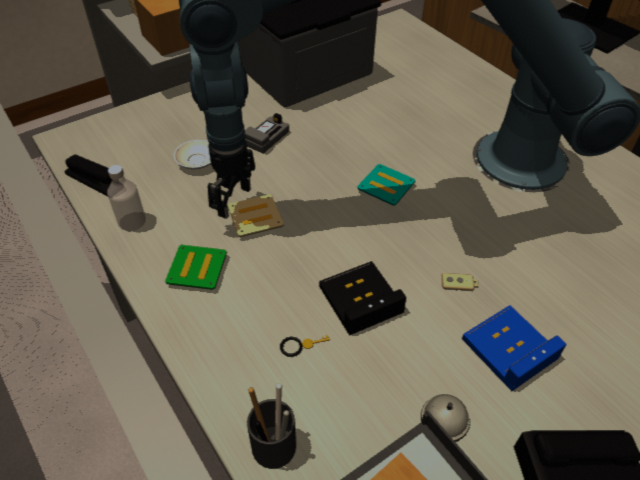

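```bash
cat >> h.py <<'E'
def cageM(P,ang):  # pager centre, direction of its d side (rad) -> tool M, R
    dd=np.array([np.cos(ang),np.sin(ang)]); ee=np.array([dd[1],-dd[0]]); u=(dd-ee)/2**.5
    return P-(70.71-42.5)*u, down(np.degrees(np.arctan2(u[1],u[0]))-90)
E
python3 - <<'E'
from h import *
M,Rm=cageM(PC,PA); r.move_l([*M,0.5],quat(Rm),v=60); st()
Pe=DF-80*d
M,Rm=cageM(Pe,DA); r.move_l([*M,0.5],quat(Rm),v=80); st()
shot("top","pics/t2.png"); shot("scene","pics/s2.png"); shot("wrist","pics/w2.png")
E
python3 -c "
import cv2,numpy as np
a=cv2.resize(cv2.imread('pics/t2.png')[180:330,215:415],(800,600));cv2.imwrite('pics/t2c.png',a)"
```

```text
t 4.01 ee [ 650.7 -209.6    0.7] F [0.1 0.  0.2] grip 1.0
t 6.38 ee [ 5.715e+02 -5.080e+01  5.000e-01] F [0.6 0.5 0.5] grip 1.0
```

View pics/t2c.png

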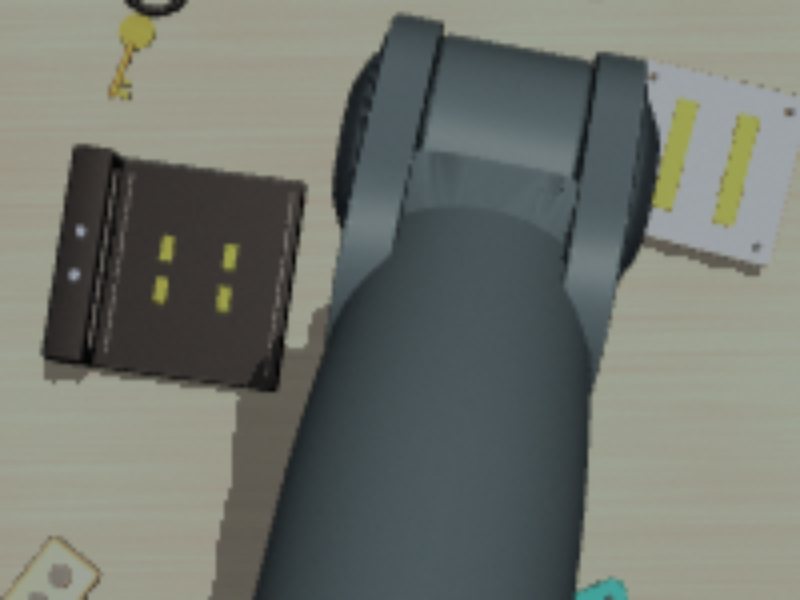

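View pics/w2.png

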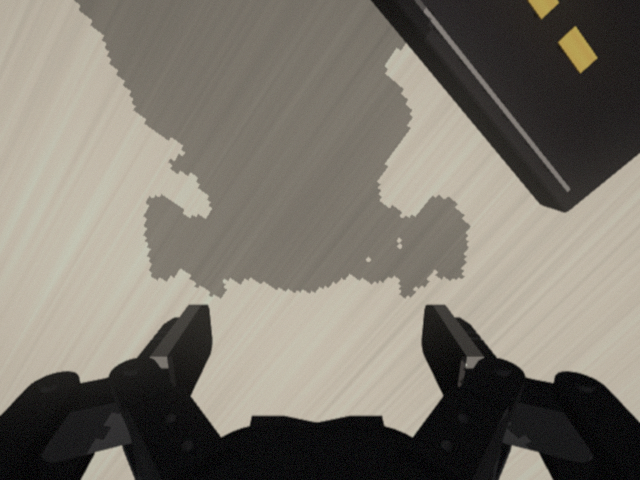

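View pics/s2.png

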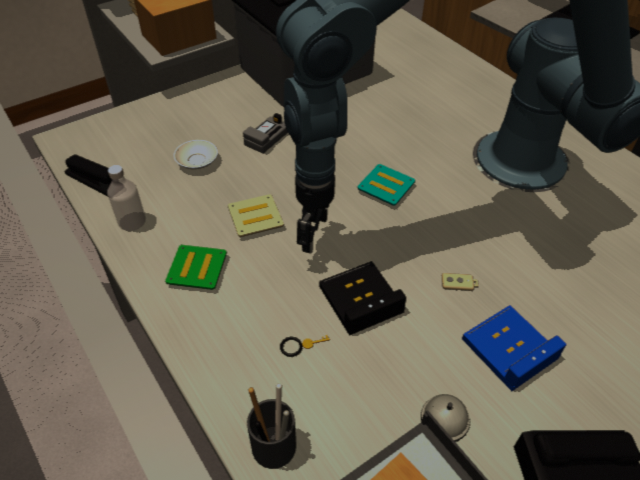

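```bash
python3 - <<'E'
from h import *
p=sensors.read_ee_pos()
hit=r.move_l([p[0],p[1],-35],v=40,contact_N=5); print(hit); st()
shot("scene","pics/s3.png")
E
python3 -c "
import cv2,numpy as np
a=cv2.resize(cv2.imread('pics/s3.png')[160:310,220:420],(800,600));cv2.imwrite('pics/s3c.png',a)"
```

```text
True
t 7.25 ee [570.9 -50.6 -29.7] F [-0.5 -0.7  6.7] grip 1.0
```

View pics/s3c.png

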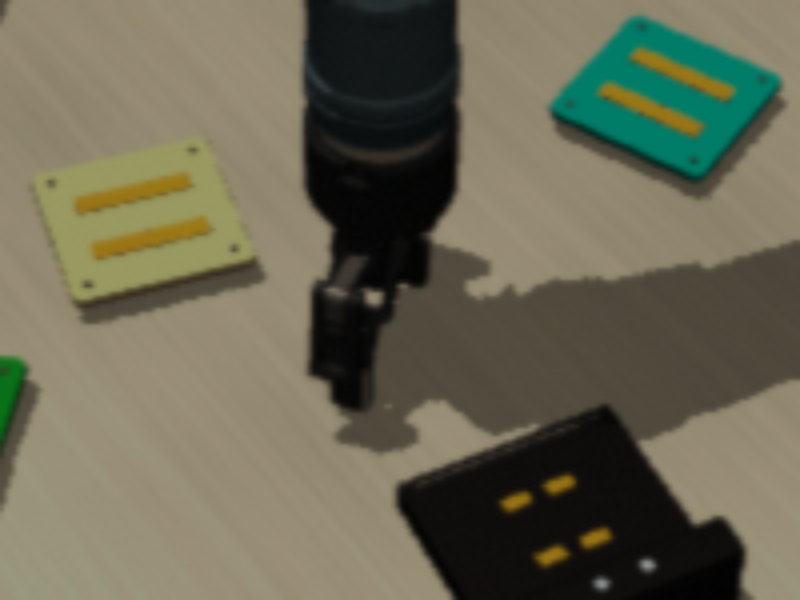

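```bash
python3 - <<'E'
from h import *
ee=sensors.read_ee_pos();Rm=q2R(sensors.read_tcp_rot()); print(Rm.round(3),ee)
for yy in (0,-15,-30):
  for xx in (-50,50):
    X=ee+Rm@[xx,yy,0]; print(yy,xx,X.round(1),proj("scene",X).round(1), (4*(proj("scene",X)-[220,160])).round(0))
print(sensors.read_joint_positions().round(4))
st()
E
```

```text
[[ 0.803 -0.001 -0.596]
 [ 0.596  0.     0.803]
 [-0.001 -1.     0.001]] [570.84291115 -50.63074982 -29.7315447 ]
0 -50 [530.7 -80.4 -29.7] [[322.7 237.5]] [[411. 310.]]
0 50 [611.  -20.8 -29.8] [[307.4 271.1]] [[350. 444.]]
-15 -50 [530.7 -80.4 -14.7] [[322.8 232.8]] [[411. 291.]]
-15 50 [611.  -20.8 -14.8] [[307.3 266.5]] [[349. 426.]]
-30 -50 [ 5.307e+02 -8.050e+01  3.000e-01] [[322.9 228.1]] [[411. 272.]]
-30 50 [ 6.11e+02 -2.08e+01  2.00e-01] [[307.3 261.8]] [[349. 407.]]
[-1.992e-01  5.635e-01 -3.020e-01  7.064e-01  2.000e-04  7.328e-01]
t 7.3 ee [570.8 -50.6 -29.7] F [-0.6 -0.2  5.6] grip 1.0
```

```bash
python3 - <<'E'
from h import *
p=sensors.read_ee_pos()
r.move_l([p[0],p[1],15],v=150)
dp=np.array([np.cos(PA),np.sin(PA)]); ep=np.array([dp[1],-dp[0]])
C=PC+50*(ep-dp); u=(dp-ep)/2**.5
_,Rm=cageM(PC,PA); M=C+24*u
r.move_ptp([*M,15],quat(Rm)); 
print(r.move_l([*M,-25.5],v=80,contact_N=8)); st()
M,Rm=cageM(PC,PA); r.move_l([*M,-25.5],quat(Rm),v=60); st()
Pe=DF-80*d
M,Rm=cageM(Pe,DA); r.move_l([*M,-25.5],quat(Rm),v=80); st()
shot("top","pics/t4.png"); shot("scene","pics/s4.png"); shot("wrist","pics/w4.png")
E

```

```text
False
t 9.22 ee [ 659.8 -225.9  -25.8] F [ 0.  -0.7 -0. ] grip 1.0
t 9.68 ee [ 650.8 -209.6  -25.1] F [-0.1  0.1  0.5] grip 1.0
t 12.05 ee [571.5 -50.8 -25.5] F [ 0.9  0.3 -0. ] grip 1.0
```

View pics/w4.png

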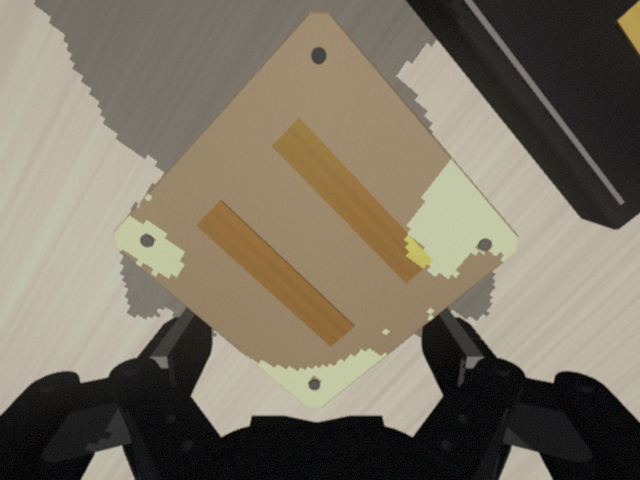

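View pics/s4.png

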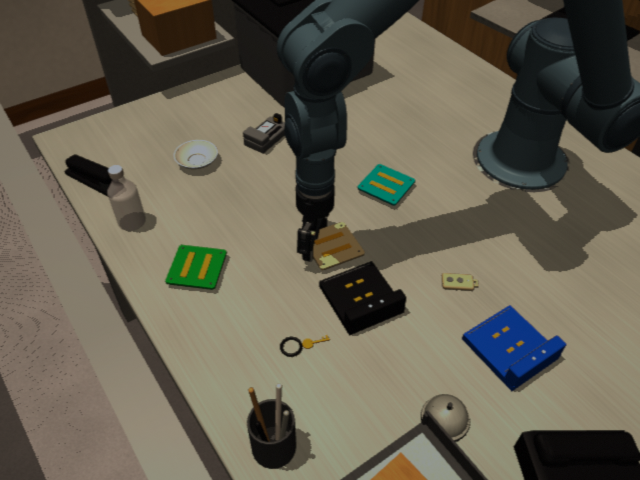

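```bash
python3 - <<'E'
import cv2
a=cv2.imread('pics/w4.png')[0:260,380:640]; cv2.imwrite('pics/w4c.png',cv2.resize(a,(600,600),interpolation=cv2.INTER_CUBIC))
from h import *
P=campose("wrist",np.array([571.5,-50.8,-25.5]),sensors.read_tcp_rot())
q=np.array([[114,237],[317,409],[519,238],[318,10]])
X=onplane("wrist",q,18,P); print(X.round(1)); print(X.mean(0).round(1))
for i in range(4):
    v=X[(i+1)%4]-X[i]; print(np.linalg.norm(v).round(1),np.degrees(np.arctan2(v[1],v[0])).round(1))
c=X.mean(0)[:2]-DF; print("along",c@d,"lat",c@e)
E
```

```text
[[492.3 -58.   18. ]
 [588.2 -73.6  18. ]
 [600.7  22.2  18. ]
 [507.4  35.5  18. ]]
[547.1 -18.5  18. ]
97.1 -9.3
96.6 82.5
94.3 171.9
94.7 -99.2
along -71.72500632074288 lat -8.693897968232802
```

View pics/w4c.png

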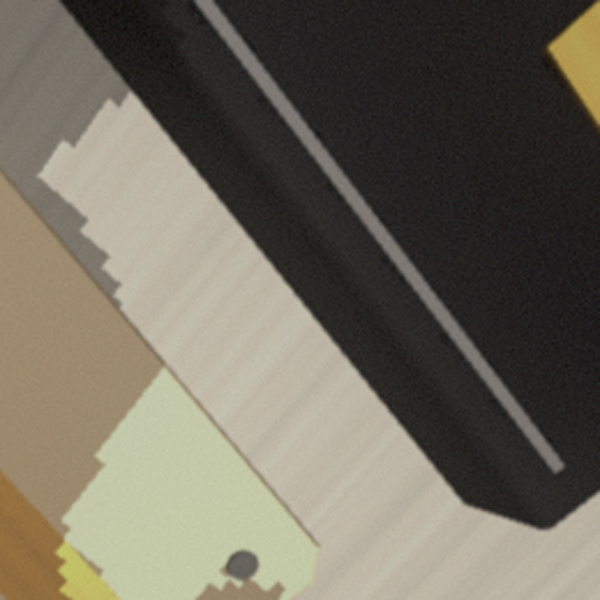

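```bash
python3 - <<'E'
from h import *
q=sensors.read_tcp_rot(); p=sensors.read_ee_pos(); st()
P=campose("wrist",p,q)
print(onplane("wrist",[616.2,228.8],18,P),onplane("wrist",[581.5,216.7],0,P), DF+60*e)
f0=380;s=260/600
for (u,v) in ((65,0),(465,500)): print(onplane("wrist",[f0+u*s,v*s],0,P).round(1))
print("scene proj of wrist corners", proj("scene",[[492.3,-58,18],[588.2,-73.6,18],[600.7,22.2,18],[507.4,35.5,18]]).round(1))
print(proj("scene",[[547.1,-18.5,18]]))
im=cv2.imread('pics/s4.png')[205:285,290:390]; cv2.imwrite('pics/s4c.png',cv2.resize(im,(750,600),interpolation=cv2.INTER_CUBIC))
E
```

```text
t 12.2 ee [571.4 -50.7 -25.5] F [0.7 0.1 0.4] grip 1.0
[[624.02432686  43.60096619  18.        ]] [[625.0430716   44.22402218   0.        ]] [625.55633998  42.43501829]
[[525.8  59.1   0. ]]
[[625.   44.2   0. ]]
scene proj of wrist corners [[343.7 221.4]
 [302.2 235.6]
 [323.6 267.6]
 [364.8 251.8]]
[[333.59752756 243.63546922]]
```

View pics/s4c.png

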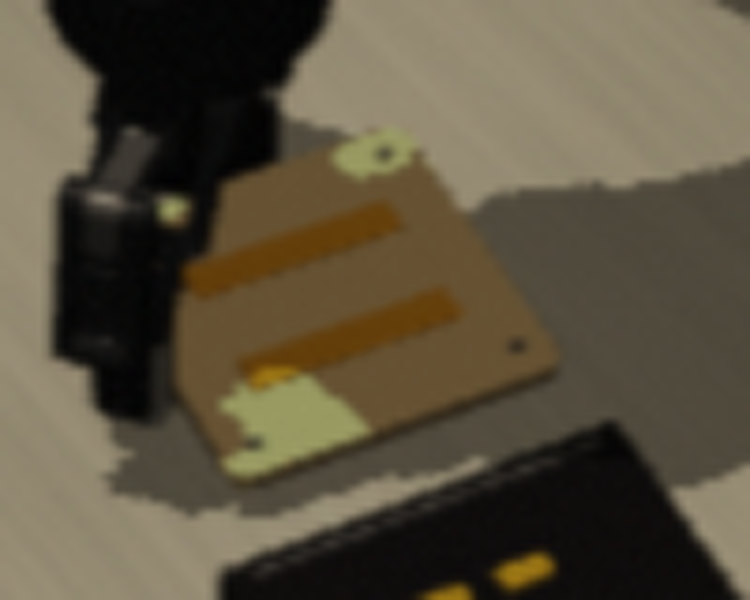

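```bash
cat >> h.py <<'E'
def cage2(P,ang,off=40.0):  # cage at (-e,-d) corner
    dd=np.array([np.cos(ang),np.sin(ang)]); ee=np.array([dd[1],-dd[0]]); u=(dd+ee)/2**.5
    return P-off*u, down(np.degrees(np.arctan2(u[1],u[0]))-90)
def along(P): c=np.asarray(P)[:2]-DF; return c@d,c@e
E
python3 - <<'E'
from h import *
p=sensors.read_ee_pos(); u=(d-e)/2**.5
r.move_l([*(p[:2]-12*u),-25.5],v=80); p=sensors.read_ee_pos()
r.move_l([p[0],p[1],15],v=150)
Pc=np.array([547.1,-18.5])
M,Rm=cage2(Pc,DA,60); r.move_ptp([*M,15],quat(Rm)); st()
print(r.move_l([*M,-25.5],v=80,contact_N=8)); st()
M,Rm=cage2(Pc,DA,41); r.move_l([*M,-25.5],quat(Rm),v=60)
M,Rm=cage2(DF-54*d+1.0*e,DA); r.move_l([*M,-25.5],quat(Rm),v=40); st()
M,Rm=cage2(DF-47*d+1.0*e,DA); print(r.move_l([*M,-25.5],quat(Rm),v=15,contact_N=6)); st()
p=sensors.read_ee_pos(); print(along(p+np.array([*(40*(d+e)/2**.5),0])))
shot("wrist","pics/w5.png"); shot("scene","pics/s5.png")
E

```

```text
t 14.3 ee [498.8 -54.2  14.6] F [-0.6  0.2  0.2] grip 1.0
False
t 14.96 ee [499.  -54.3 -25.5] F [0.1 0.3 0.1] grip 0.99
t 16.11 ee [527.3 -26.  -25.5] F [ 0.8 -0.5 -0.8] grip 1.0
True
t 16.53 ee [526.9 -22.1 -25.9] F [-0.2 -1.3  1.8] grip 1.0
(np.float64(-49.981182352744675), np.float64(0.1313557742900475))
```

View pics/w5.png

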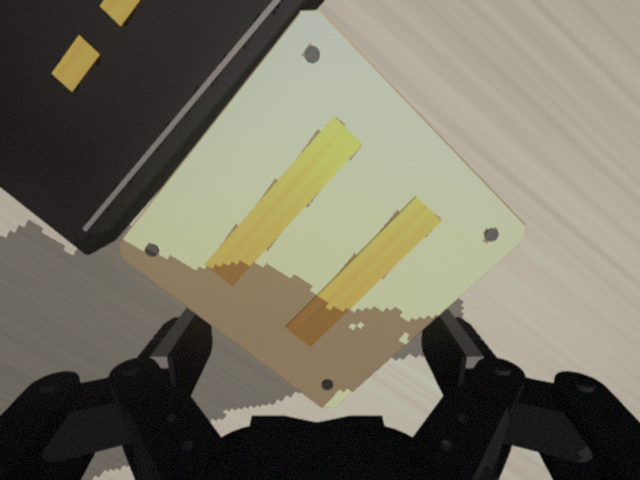

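View pics/s5.png

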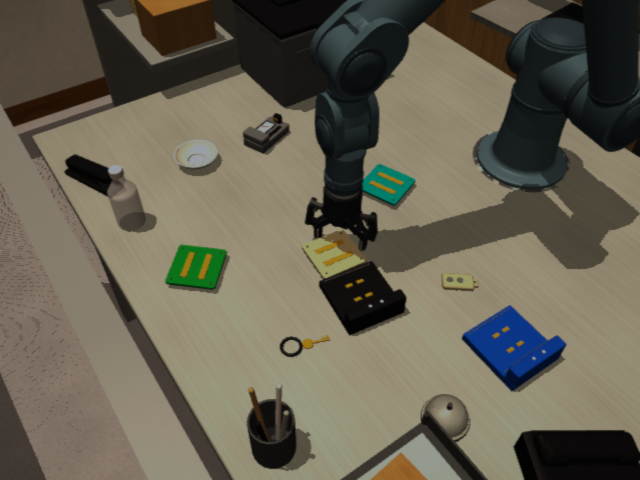

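```bash
python3 - <<'E'
from h import *
P=campose("wrist",sensors.read_ee_pos(),sensors.read_tcp_rot())
q=np.array([[121,243],[325,409],[526,228],[315,6]])
X=onplane("wrist",q,18,P); print(X.round(1)); print(X.mean(0).round(1), along(X.mean(0)))
for i in range(4):
    v=X[(i+1)%4]-X[i]; print(np.linalg.norm(v).round(1),np.degrees(np.arctan2(v[1],v[0])).round(1))
# dock front corner (-e) top at (88,254)?, groove line (88,230)-(275,0)
for uv in ([88,254],[85,231],[278,0]):
    x=onplane("wrist",uv,18,P)[0]; print(uv,x.round(1),np.round(along(x),1))
im=cv2.imread('pics/w5.png')
cv2.imwrite('pics/w5c.png',cv2.resize(im[150:300,40:240],(800,600),interpolation=cv2.INTER_CUBIC))
E
```

```text
[[518.9  53.7  18. ]
 [505.2 -41.4  18. ]
 [602.6 -50.8  18. ]
 [612.4  42.6  18. ]]
[559.8   1.   18. ] (np.float64(-50.58156405826319), np.float64(0.9943469309511586))
96.1 -98.2
97.9 -5.5
94.0 84.0
94.1 173.3
[88, 254] [508.9  60.8  18. ] [  1.1 -58.1]
[85, 231] [515.6  65.1  18. ] [  6.4 -52. ]
[278, 0] [607.5  51.6  18. ] [ 6.5 40.8]
```

View pics/w5c.png

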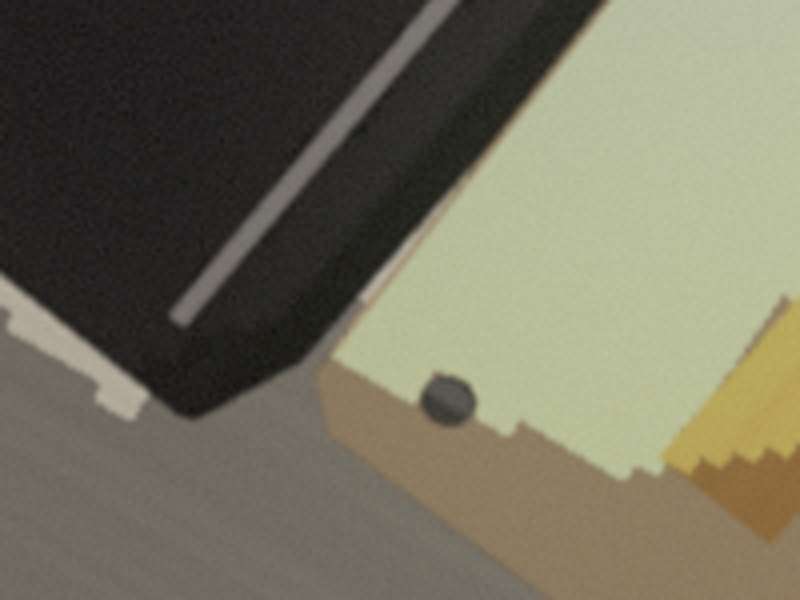

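```bash
cat >> h.py <<'E'
def tiltR(al):
    a=np.radians(al); D=np.array([*d,0]);Z=np.array([0,0,1.]); y=np.cos(a)*D-np.sin(a)*Z; x=np.array([*e,0]); return np.c_[x,y,np.cross(x,y)]
def tcpA(yA,zA,al,s,lat=0.):  # A corner at (yA along d from wall, zA)
    Rm=tiltR(al); A=np.array([*(DF+yA*d+lat*e),zA]); tip=A-11*Rm[:,2]; return tip-s*Rm[:,1],Rm
def Aof(p,al,s):
    Rm=tiltR(al); A=p+s*Rm[:,1]+11*Rm[:,2]; return along(A),A[2]
E
python3 - <<'E'
from h import *
p=sensors.read_ee_pos(); u=(d+e)/2**.5
r.move_l([*(p[:2]-12*u),-25.5],v=80); p=sensors.read_ee_pos()
r.move_l([p[0],p[1],25],v=150)
r.grab(); st()
s=-17.0
q,Rm=tcpA(-135,35,72,s,1.0); print(q, r.ik(q,quat(Rm)))
r.move_ptp(q,quat(Rm)); st()
q,Rm=tcpA(-135,-15,72,s,1.0)
print(r.move_l(q,v=40,contact_N=4)); st()
p=sensors.read_ee_pos(); a=np.radians(72)
print("s=", (p[2]-11*np.cos(a))/np.sin(a))
shot("wrist","pics/w6.png")
E

```

```text
t 18.18 ee [516.  -29.2  25. ] F [ 0.1  0.3 -0.3] grip 0.0
[546.70721445 -87.65030749  15.43285228] [-0.45169053  0.53520172 -0.26255916  0.87032418  0.29919098  1.25103864]
t 19.19 ee [546.6 -87.4  15.4] F [-0.5  0.5  1.1] grip -0.0
True
t 19.97 ee [546.6 -87.5 -13.5] F [-0.9 -1.5  5.9] grip -0.0
s= -17.76178218524901
```

View pics/w6.png

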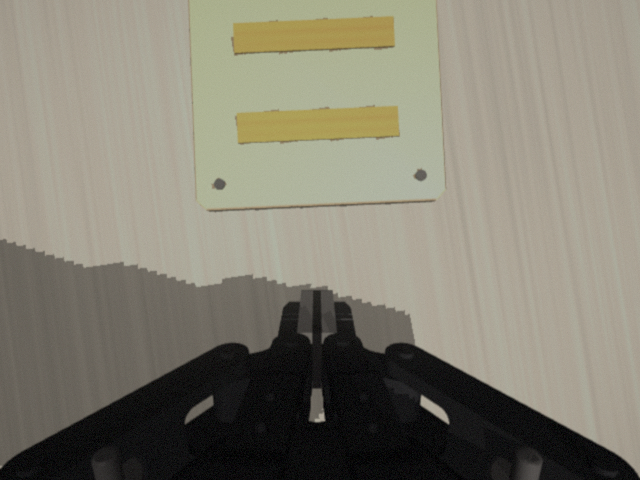

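```bash
python3 - <<'E'
from h import *
s=-17.8; al=72
q,Rm=tcpA(-133,8.4,al,s,1.0); r.move_l(q,quat(Rm),v=40); st()
q,Rm=tcpA(-90,8.4,al,s,1.0)
print(r.move_l(q,v=25,contact_N=8)); st()
p=sensors.read_ee_pos(); print("A",Aof(p,al,s))
im,_=shot("wrist","pics/w7.png")
E

```

```text
t 20.27 ee [546.9 -85.2 -12.3] F [-0.1 -0.3 -0.3] grip -0.0
True
t 21.53 ee [551.4 -52.4 -12.5] F [-0.4 -1.9  1. ] grip 0.0
A ((np.float64(-99.66596950614458), np.float64(0.522261525302643)), np.float64(7.8187974724282645))
```

View pics/w7.png

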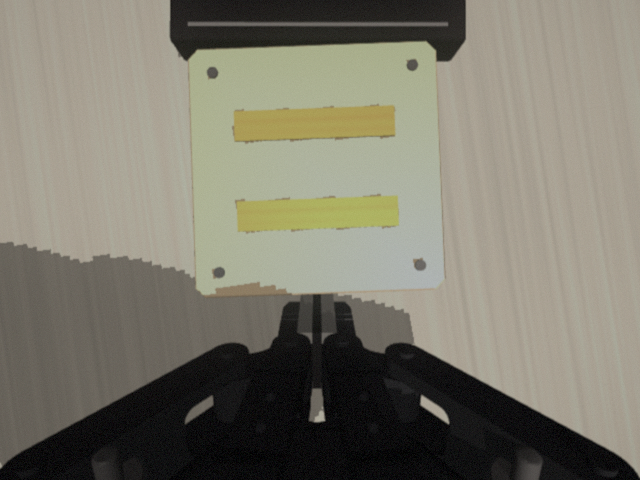

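```bash
python3 - <<'E'
from h import *
s=-17.8; al=72
q,Rm=tcpA(-94,8.4,al,s,0.5)
print(r.move_l(q,v=15,contact_N=14)); st()
p=sensors.read_ee_pos(); print("A",Aof(p,al,s))
im,_=shot("wrist","pics/w8.png"); st()
E

```

```text
True
t 21.93 ee [550.5 -51.8 -13.1] F [-1.1 -1.5  0.5] grip 0.0
A ((np.float64(-99.19022832881971), np.float64(-0.5066660147635921)), np.float64(7.2439023491818455))
t 21.98 ee [550.5 -51.7 -13.2] F [-0.1 -2.5  0.6] grip -0.0
```

View pics/w8.png

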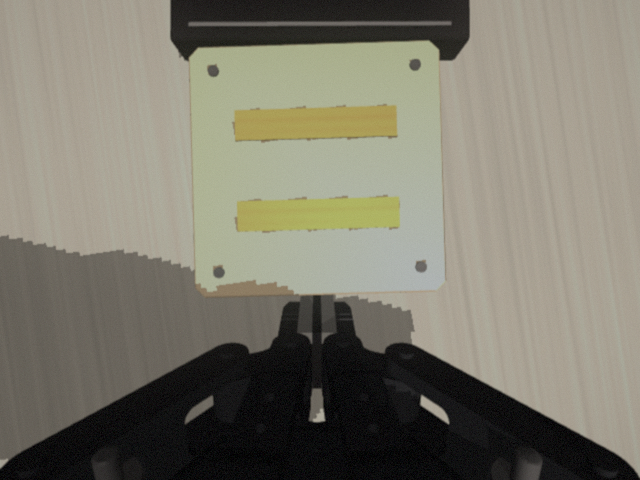

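```bash
cat >> h.py <<'E'
def pts(th):
    t=np.radians(th); c,s=np.cos(t),np.sin(t)
    rot=lambda y,z: np.array([y*c+z*s,-y*s+z*c])
    if th<47.5:
        L=np.array([-(11*c+18*s),0.]); return dict(Q=L+rot(-89,12),W=L+rot(-78,0),T=L+rot(11,18))
    B=np.array([-6*s,0.]); return dict(Q=B+rot(-100,0),W=B+rot(-89,-12),T=B+rot(0,6))
E
python3 - <<'E'
from h import *
s=-17.8; al=72; a=np.radians(al); yt=np.array([np.cos(a),-np.sin(a)]); n=np.array([np.sin(a),np.cos(a)])
for th in (4,9,14,20):
    A=pts(th)["Q"]+4*yt+1.8*n
    q,Rm=tcpA(A[0],A[1],al,s,0.3); r.move_l(q,quat(Rm),v=40)
    print(th,A.round(1)); st()
shot("wrist","pics/w9.png");shot("scene","pics/s9.png")
E
python3 -c "
import cv2
a=cv2.imread('pics/s9.png')[190:310,290:450];cv2.imwrite('pics/s9c.png',cv2.resize(a,(800,600),interpolation=cv2.INTER_CUBIC))"
```

```text
4 [-97.2  14.9]
t 22.32 ee [550.3 -50.8  -5.7] F [-3.7 -4.5 -0.2] grip 0.0
9 [-96.8  22.5]
t 22.67 ee [550.6 -50.3   2.1] F [-3.3 -5.1  0.6] grip 0.0
14 [-95.5  29.9]
t 23.01 ee [550.7 -49.2   9.5] F [-4.2 -4.8  0.3] grip -0.0
20 [-93.1  38.5]
t 23.38 ee [551.2 -46.6  18.2] F [-2.8 -4.3  0.3] grip 0.0
```

View pics/w9.png

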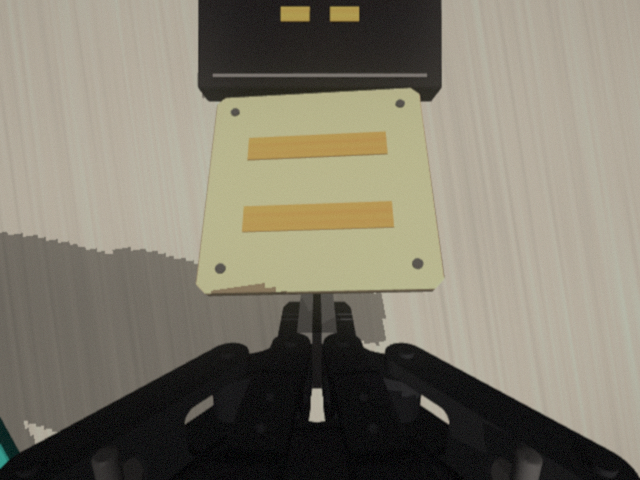

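View pics/s9c.png

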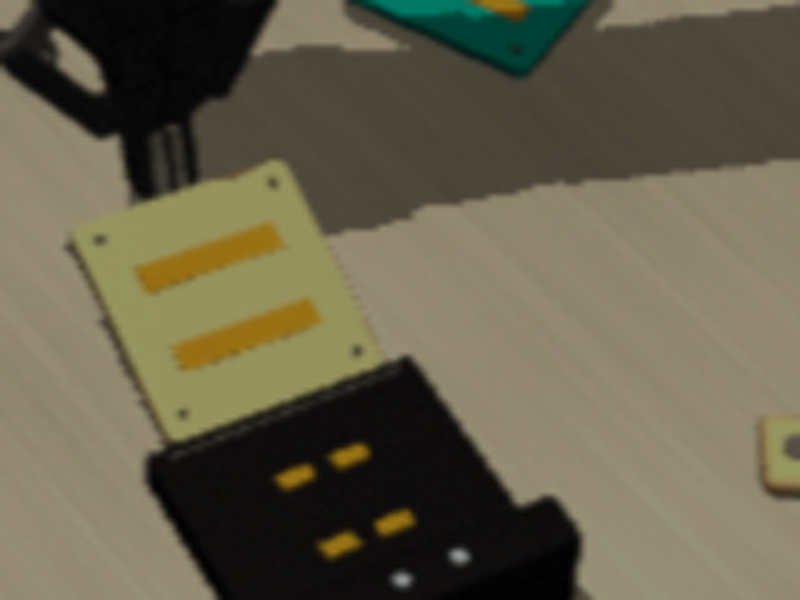

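```bash
python3 - <<'E'
from h import *
s=-17.8; al=72; a=np.radians(al); yt=np.array([np.cos(a),-np.sin(a)]); n=np.array([np.sin(a),np.cos(a)])
for th in (26,32,38,44):
    P=pts(th); sl=(P["W"]-P["Q"])/np.linalg.norm(P["W"]-P["Q"]); A=P["Q"]+5*sl+1.8*n
    q,Rm=tcpA(A[0],A[1],al,s,0.3); r.move_l(q,quat(Rm),v=45)
    print(th,A.round(1)); st()
shot("wrist","pics/w10.png");shot("scene","pics/s10.png")
E
python3 -c "
import cv2
a=cv2.imread('pics/s10.png')[190:310,290:450];cv2.imwrite('pics/s10c.png',cv2.resize(a,(800,600),interpolation=cv2.INTER_CUBIC))"
```

```text
26 [-89.4  45.6]
t 23.81 ee [553.2 -41.9  25.6] F [-0.4 -1.2  0.6] grip -0.0
32 [-85.4  53. ]
t 24.14 ee [553.6 -38.   33. ] F [ 0.5 -0.6  1.1] grip 0.0
38 [-80.4  59.8]
t 24.48 ee [554.2 -33.1  39.8] F [-0.2 -0.4  0.2] grip 0.0
44 [-74.5  66. ]
t 24.82 ee [555.  -27.2  46. ] F [-1.6 -1.2 -0.1] grip 0.0
```

View pics/w10.png

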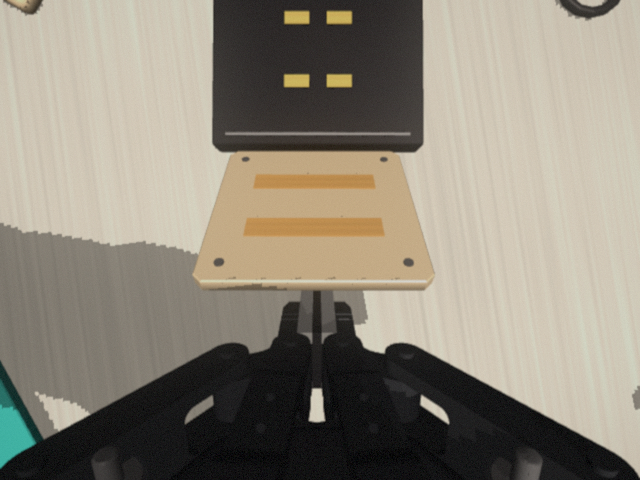

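View pics/s10c.png

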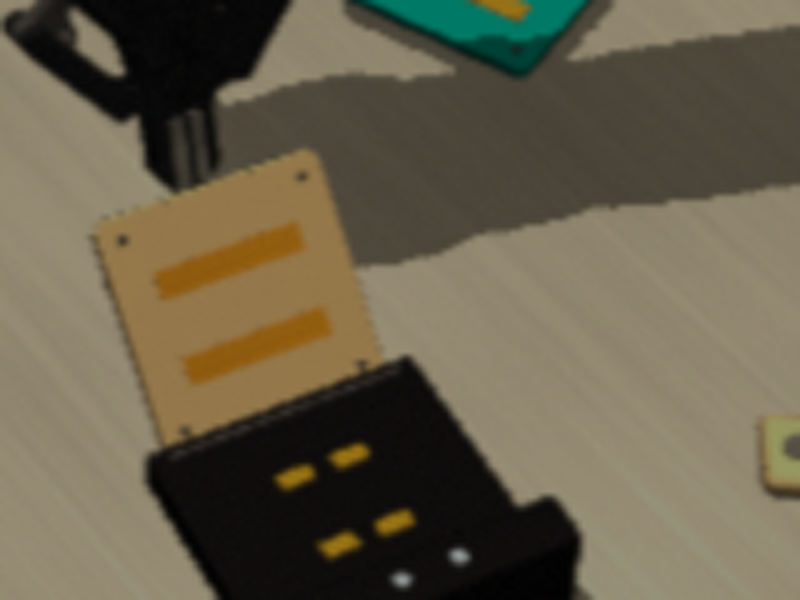

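```bash
python3 - <<'E'
from h import *
s=-17.8; al=72; a=np.radians(al); yt=np.array([np.cos(a),-np.sin(a)]); n=np.array([np.sin(a),np.cos(a)])
for th in (46,55,64,73,82):
    P=pts(th); A=P["W"]+7*yt+1.5*n
    q,Rm=tcpA(A[0],A[1],al,s,0.0); r.move_l(q,quat(Rm),v=45)
    print(th,A.round(1)); st()
shot("wrist","pics/w11.png");shot("scene","pics/s11.png")
E
python3 -c "
import cv2
a=cv2.imread('pics/s11.png')[190:310,290:450];cv2.imwrite('pics/s11c.png',cv2.resize(a,(800,600),interpolation=cv2.INTER_CUBIC))"
```

```text
46 [-71.2  49.9]
t 25.44 ee [556.3 -29.5  30.4] F [ -5.8 -15.6  13.5] grip 0.0
55 [-62.2  59.8]
t 25.89 ee [557.7 -20.4  40.7] F [ -5.6 -15.9  14.1] grip -0.0
64 [-51.6  68.5]
t 26.35 ee [559.8  -9.7  50.6] F [ -8.6 -16.4  21.4] grip 0.0
73 [-39.6  75.4]
t 26.81 ee [562.2   3.6  58.8] F [ -8.7 -13.2  27.7] grip -0.0
82 [-26.6  80.3]
t 27.27 ee [560.7  20.6  58.9] F [ 0.2  0.4 -0.7] grip 0.0
```

View pics/w11.png

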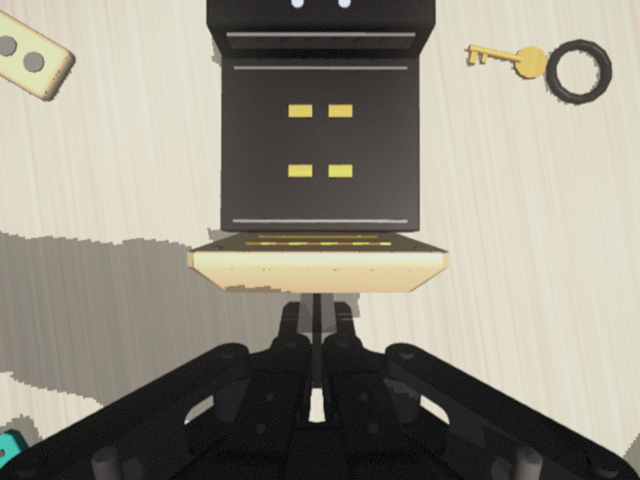

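View pics/s11c.png

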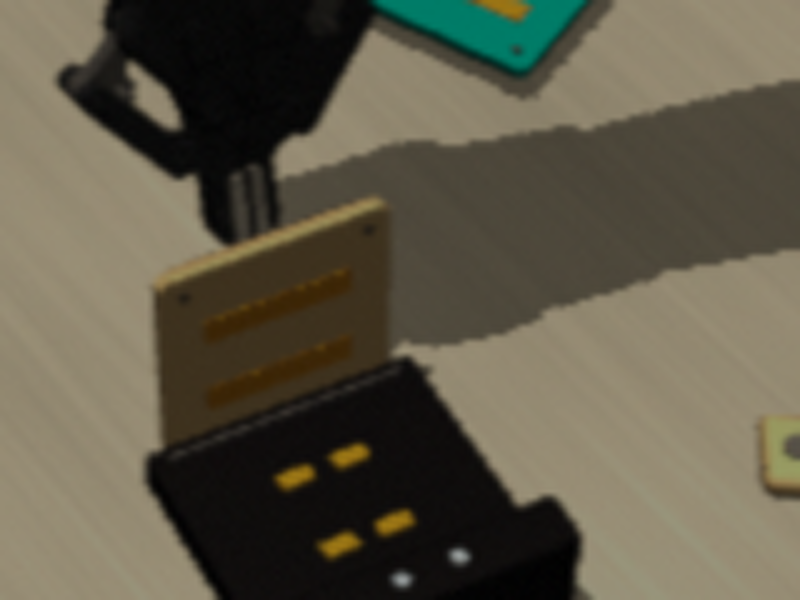

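```bash
python3 - <<'E'
from h import *
s=-17.8; al=72
for y,z in ((-12,80),(2,80),(14,78)):
    q,Rm=tcpA(y,z,al,s,0.0); r.move_l(q,quat(Rm),v=35); st()
    shot("scene","pics/s12_%d.png"%y)
r.dwell(0.4)
shot("wrist","pics/w12.png");shot("scene","pics/s12.png")
E
python3 -c "
import cv2,numpy as np
L=[cv2.resize(cv2.imread('pics/s12%s.png'%k)[190:310,290:450],(400,300),interpolation=cv2.INTER_CUBIC) for k in ('_-12','_2','_14','')]
cv2.imwrite('pics/s12c.png',np.vstack([np.hstack(L[:2]),np.hstack(L[2:])]))"
```

```text
t 27.93 ee [563.7  34.7  59.7] F [0.1 0.2 0.4] grip -0.0
t 28.53 ee [565.7  48.5  59.6] F [ 0.5  0.1 -0.3] grip 0.0
t 29.08 ee [567.4  60.4  57.6] F [ 0.1  0.9 -0.9] grip -0.0
```

View pics/s12c.png

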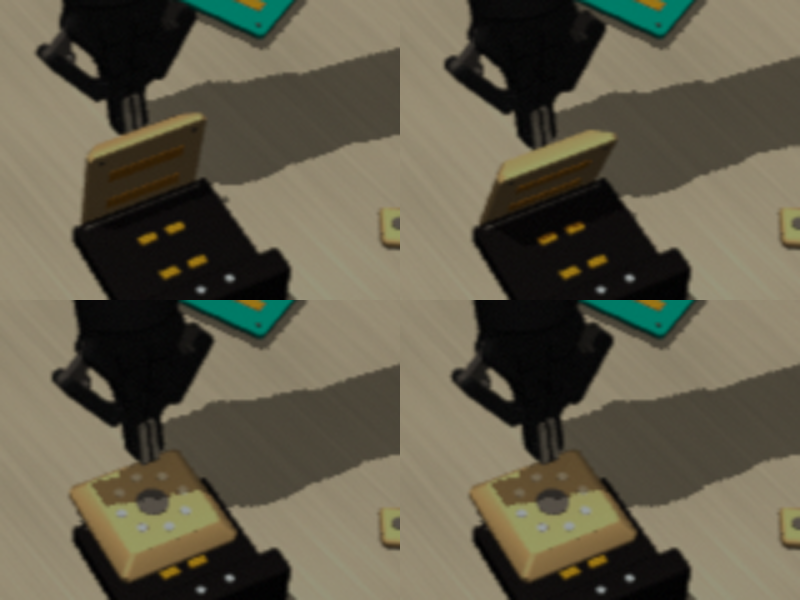

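View pics/w12.png

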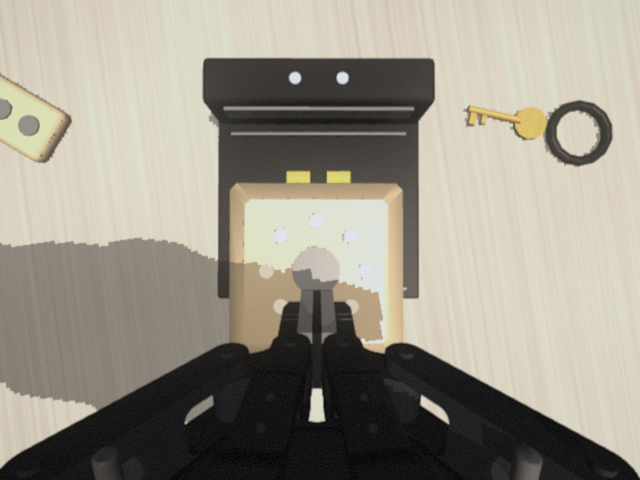

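```bash
python3 - <<'E'
from h import *
P=campose("wrist",sensors.read_ee_pos(),sensors.read_tcp_rot())
for n,uv,z in (("pager far L",[232,184],18),("far R",[402,184],18),("lamp farL",[245,199],36),("lamp farR",[387,199],36),("dock L front",[219,297],18),("dock R front",[419,297],18),("stop base L",[219,125],18),("stop R",[418,125],18),("stoptopL",[205,60],50),("stoptopR",[434,60],50)):
    x=onplane("wrist",uv,z,P)[0]; print(n,x.round(1),np.round(along(x),1))
im=cv2.imread('pics/w12.png')[40:320,190:450]; cv2.imwrite('pics/w12c.png',cv2.resize(im,None,fx=2.14,fy=2.14,interpolation=cv2.INTER_CUBIC))
E
```

```text
pager far L [525.8 126.4  18. ] [ 68.5 -51. ]
far R [625.6 111.6  18. ] [68.5 49.9]
lamp farL [535.3 113.5  36. ] [ 57.1 -39.6]
lamp farR [611.6 102.2  36. ] [57.1 37.5]
dock L front [508.7  61.2  18. ] [  1.5 -58.4]
dock R front [625.5  44.   18. ] [ 1.6 59.7]
stop base L [523.1 162.4  18. ] [103.7 -58.9]
stop R [640.3 145.1  18. ] [103.7  59.6]
stoptopL [527.8 184.2  50. ] [126.  -57.4]
stoptopR [642.8 167.2  50. ] [126.   58.8]
```

View pics/w12c.png

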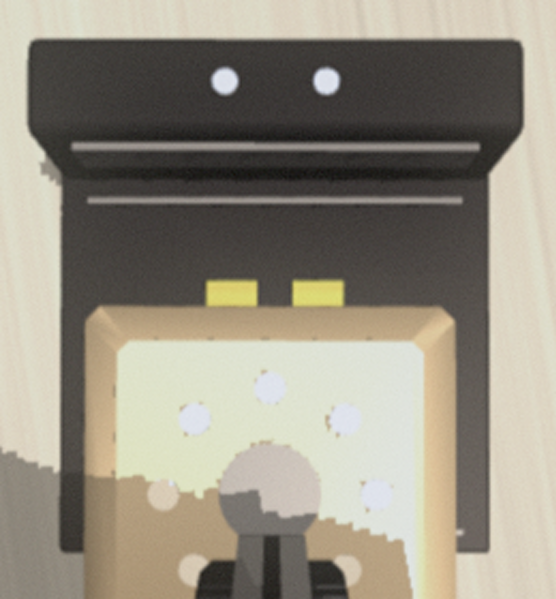

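```bash
python3 - <<'E'
from h import *
s=-17.8; al=95
p=sensors.read_ee_pos(); r.move_l([p[0],p[1],75],v=150)
q,Rm=tcpA(-60,60,al,s,-0.8); r.move_l(q,quat(Rm),v=150); st()
q,Rm=tcpA(-60,20.3,al,s,-0.8); r.move_l(q,quat(Rm),v=100); st()
q,Rm=tcpA(-10,20.3,al,s,-0.8); print(r.move_l(q,quat(Rm),v=50,contact_N=10)); st()
q,Rm=tcpA(6.5,20.3,al,s,-0.8); print(r.move_l(q,quat(Rm),v=20,contact_N=10)); st()
print(Aof(sensors.read_ee_pos(),al,s))
shot("wrist","pics/w13.png")
E
```

```text
t 30.63 ee [554.6 -20.1  42.9] F [ 0.4 -0.4  0. ] grip 0.0
t 31.18 ee [554.8 -20.6   3.7] F [ 0.2 -1.3 -0.9] grip -0.0
False
t 32.33 ee [561.9  29.2   3.3] F [-0.1  0.  -0.2] grip -0.01
False
t 33.31 ee [564.1  43.6   3.5] F [-1.4 -6.4  0.2] grip -0.0
((np.float64(4.640423982694704), np.float64(-0.9285259098853376)), np.float64(20.273284766600252))
```

View pics/w13.png

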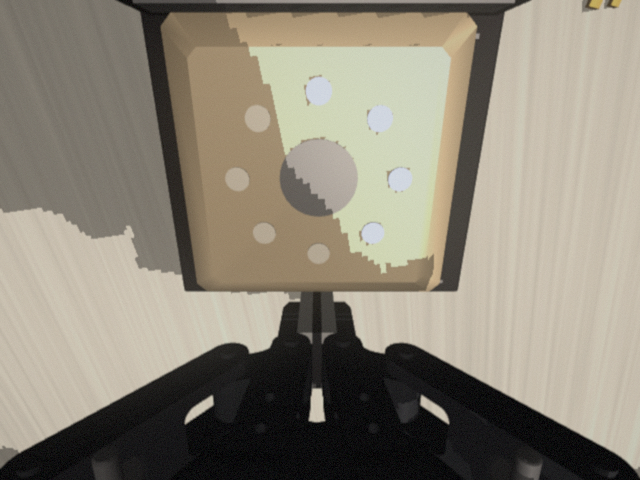

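```bash
python3 - <<'E'
from h import *
s=-17.8
q,Rm=tcpA(-25,20.3,95,s,-0.8); r.move_l(q,quat(Rm),v=80)
q,Rm=tcpA(-35,110,90,s,0.5); r.move_l(q,quat(Rm),v=150); r.dwell(.2); st()
im,P=shot("wrist","pics/w14.png"); np.save("P14.npy",P)
E
```

```text
t 34.84 ee [558.9   6.1  90.9] F [ 0.8  0.5 -0.5] grip 0.0
```

View pics/w14.png

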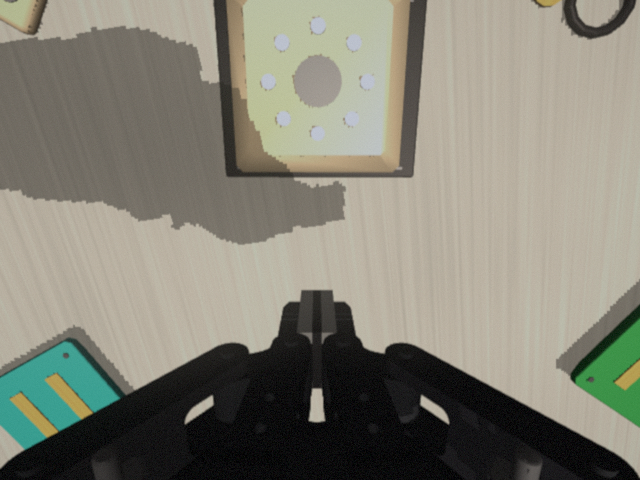

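```bash
python3 - <<'E'
from h import *
s=-17.8
q,Rm=tcpA(15,115,90,s,0.5); r.move_l(q,quat(Rm),v=150); r.dwell(.2); st()
im,P=shot("wrist","pics/w15.png"); np.save("P15.npy",P)
shot("scene","pics/s15.png")
cv2.imwrite('pics/w15c.png',cv2.resize(im[40:300,200:440],None,fx=2.3,fy=2.3,interpolation=cv2.INTER_CUBIC))
E
```

```text
t 35.58 ee [567.1  54.2  97. ] F [-0.2  0.5  1.3] grip -0.01
```

View pics/w15.png

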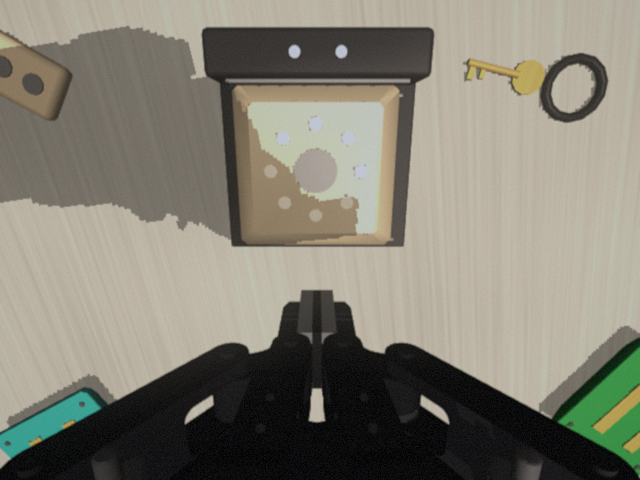

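View pics/w15c.png

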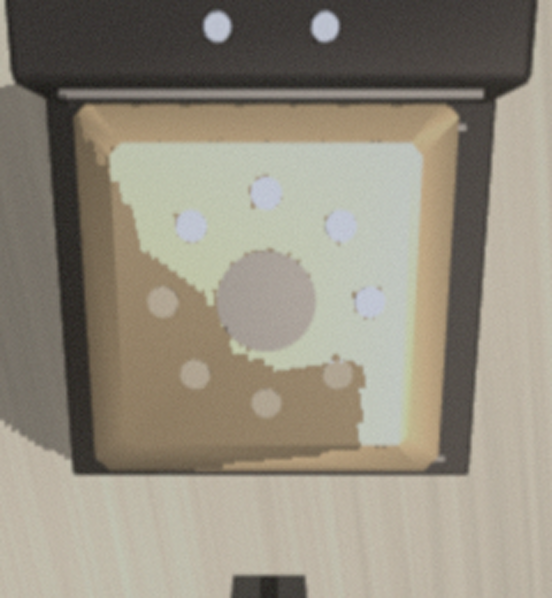

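```bash
python3 - <<'E'
from h import *
s=-17.8
Rm=down(np.degrees(DA)); print(Rm[:,2], e)
def tcp(latface,z,yy=54): 
    c=DF+yy*d+(latface-11)*e; return np.array([*c,z+s])   # tip at z
r.move_ptp(tcp(-80,80),quat(Rm)); st()
r.move_l(tcp(-75,20.5),quat(Rm),v=120); st()
r.move_l(tcp(-54,20.5),quat(Rm),v=60)
print(r.move_l(tcp(-49.3,20.5),quat(Rm),v=12,contact_N=8)); r.dwell(.1); st(); print(along(sensors.read_ee_pos()))
r.move_l(tcp(-70,20.5),quat(Rm),v=80)
r.move_l(tcp(-75,90),quat(Rm),v=150)
q,Rm=tcpA(15,115,90,s,0.5); r.move_ptp(q,quat(Rm)); r.dwell(.2); st()
im,P=shot("wrist","pics/w16.png"); np.save("P16.npy",P)
cv2.imwrite('pics/w16c.png',cv2.resize(im[40:300,200:440],None,fx=2.3,fy=2.3,interpolation=cv2.INTER_CUBIC))
E
```

```text
[-0.98927233  0.14608303  0.        ] [ 0.98927233 -0.14608303]
t 36.98 ee [484.5 117.7  62.4] F [ 0.2 -0.9  0. ] grip -0.0
t 37.62 ee [489.3 117.1   2.9] F [1.2 0.4 0.2] grip 0.0
False
t 38.77 ee [514.4 113.4   2.7] F [-0.1  0.9  0.3] grip -0.0
(np.float64(54.01033331487186), np.float64(-60.29161266497988))
t 41.29 ee [567.   55.3  97. ] F [-0.5 -0.3 -0.4] grip -0.0
```

View pics/w16c.png

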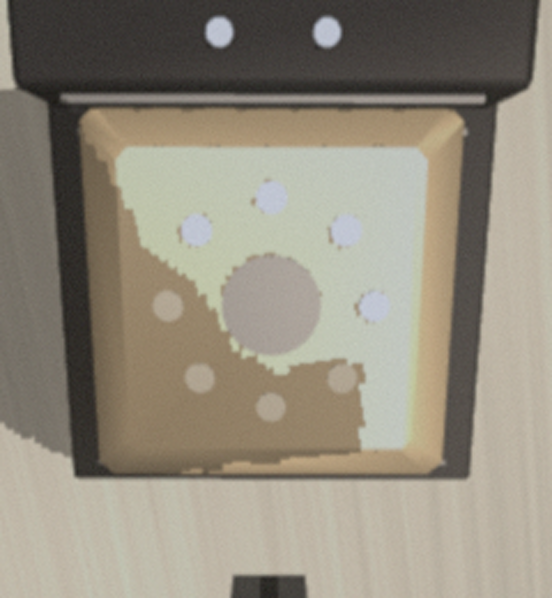

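```bash
python3 - <<'E'
from h import *
P=np.load("P16.npy"); im=cv2.imread("pics/w16.png"); g=im.astype(int)
g=im[:,:,2].astype(int)
for c in (260,290,340,370): print("col",c,"top",[(i,g[i,c]) for i in range(78,94)],"bot",[(i,g[i,c]) for i in range(238,252)])
for rr in (120,170,220): print("row",rr,"L",[(i,g[rr,i]) for i in range(218,248)],"R",[(i,g[rr,i]) for i in range(385,415)])
E
```

```text
col 260 top [(78, np.int64(39)), (79, np.int64(46)), (80, np.int64(77)), (81, np.int64(122)), (82, np.int64(143)), (83, np.int64(140)), (84, np.int64(110)), (85, np.int64(68)), (86, np.int64(69)), (87, np.int64(102)), (88, np.int64(131)), (89, np.int64(147)), (90, np.int64(155)), (91, np.int64(156)), (92, np.int64(157)), (93, np.int64(160))] bot [(238, np.int64(127)), (239, np.int64(126)), (240, np.int64(120)), (241, np.int64(115)), (242, np.int64(114)), (243, np.int64(109)), (244, np.int64(104)), (245, np.int64(92)), (246, np.int64(70)), (247, np.int64(99)), (248, np.int64(159)), (249, np.int64(187)), (250, np.int64(193)), (251, np.int64(194))]
col 290 top [(78, np.int64(44)), (79, np.int64(48)), (80, np.int64(80)), (81, np.int64(127)), (82, np.int64(148)), (83, np.int64(143)), (84, np.int64(116)), (85, np.int64(73)), (86, np.int64(85)), (87, np.int64(130)), (88, np.int64(150)), (89, np.int64(155)), (90, np.int64(155)), (91, np.int64(157)), (92, np.int64(155)), (93, np.int64(162))] bot [(238, np.int64(129)), (239, np.int64(125)), (240, np.int64(122)), (241, np.int64(117)), (242, np.
[... 4747 characters left out ...]
8)), (246, np.int64(119)), (247, np.int64(122))] R [(385, np.int64(189)), (386, np.int64(190)), (387, np.int64(189)), (388, np.int64(187)), (389, np.int64(186)), (390, np.int64(185)), (391, np.int64(179)), (392, np.int64(170)), (393, np.int64(134)), (394, np.int64(95)), (395, np.int64(84)), (396, np.int64(88)), (397, np.int64(84)), (398, np.int64(85)), (399, np.int64(86)), (400, np.int64(88)), (401, np.int64(86)), (402, np.int64(84)), (403, np.int64(86)), (404, np.int64(82)), (405, np.int64(110)), (406, np.int64(174)), (407, np.int64(190)), (408, np.int64(192)), (409, np.int64(193)), (410, np.int64(188)), (411, np.int64(184)), (412, np.int64(185)), (413, np.int64(188)), (414, np.int64(184))]
```

```bash
python3 - <<'E'
from h import *
P=np.load("P16.npy")
for n,uv,z in (("far rim",[315,86.5],24),("far rim@18",[315,86.5],18),("near rim",[315,246],24),("dock front",[315,247.7],18)):
    print(n,np.round(along(onplane("wrist",uv,z,P)[0]),1))
a=cv2.imread("pics/w15.png")[:,:,2].astype(int)
P5=np.load("P15.npy")
print([(i,a[i,340]) for i in range(76,92)],[(i,a[i,340]) for i in range(236,250)])
E
```

```text
far rim [104.   -1.7]
far rim@18 [104.6  -1.7]
near rim [ 4.5 -1.7]
dock front [ 1.4 -1.7]
[(76, np.int64(45)), (77, np.int64(51)), (78, np.int64(81)), (79, np.int64(128)), (80, np.int64(153)), (81, np.int64(148)), (82, np.int64(121)), (83, np.int64(74)), (84, np.int64(75)), (85, np.int64(117)), (86, np.int64(149)), (87, np.int64(157)), (88, np.int64(159)), (89, np.int64(157)), (90, np.int64(160)), (91, np.int64(162))] [(236, np.int64(139)), (237, np.int64(171)), (238, np.int64(183)), (239, np.int64(180)), (240, np.int64(177)), (241, np.int64(175)), (242, np.int64(168)), (243, np.int64(153)), (244, np.int64(125)), (245, np.int64(92)), (246, np.int64(127)), (247, np.int64(184)), (248, np.int64(193)), (249, np.int64(191))]
```

```bash
python3 - <<'E'
from h import *
s=-17.8; al=95; L=0.5
q,Rm=tcpA(-40,70,al,s,L); r.move_l(q,quat(Rm),v=150)
q,Rm=tcpA(-12,20.3,al,s,L); r.move_l(q,quat(Rm),v=100)
q,Rm=tcpA(1,20.3,al,s,L); r.move_l(q,quat(Rm),v=40)
q,Rm=tcpA(9,20.3,al,s,L); print(r.move_l(q,quat(Rm),v=12,contact_N=12)); st()
print(Aof(sensors.read_ee_pos(),al,s))
q,Rm=tcpA(-25,20.3,al,s,L); r.move_l(q,quat(Rm),v=60)
q,Rm=tcpA(15,115,90,s,L); r.move_l([*(DF-40*d),100],v=150); r.move_l(q,quat(Rm),v=150); r.dwell(.2); st()
im,P=shot("wrist","pics/w17.png"); np.save("P17.npy",P); shot("scene","pics/s17.png"); 
g=im[:,:,2].astype(int)
def edges(v,off,thr): return [off+i+ (thr-v[i])/(v[i+1]-v[i]) for i in range(len(v)-1) if (v[i]<thr)!=(v[i+1]<thr)]
for rr in (120,170,220): print(rr,np.round(edges(g[rr,215:250],215,80),1),np.round(edges(g[rr,385:420],385,120),1))
for c in (260,290,340,370): print(c,np.round(edges(g[74:95,c],74,105),1),np.round(edges(g[238:254,c],238,112),1))
E
python3 -c "
import cv2
a=cv2.imread('pics/s17.png')[190:340,270:470];cv2.imwrite('pics/s17c.png',cv2.resize(a,(800,600),interpolation=cv2.INTER_CUBIC))"
```

```text
True
t 43.78 ee [565.1  43.1   3.2] F [ 0.5 -1.   0.6] grip 0.0
((np.float64(4.2930740119265645), np.float64(0.07944330204153373)), np.float64(20.016912037005778))
t 45.86 ee [567.1  54.6  97. ] F [-0.9 -0.6 -0. ] grip -0.0
120 [222.2 235.1] [399.  412.5]
170 [225.8 238.2] [395.9 408.7]
220 [229.6 241.2] [392.8 405.1]
260 [79.3 82.7 85.6] [241.5 246.6]
290 [79.2 82.8 85.1] [241.8 246.4]
340 [79.1 83.  85.1] [244.8 246.4]
370 [79.1 83.  85.5] [244.8 246.4]
```

View pics/s17c.png

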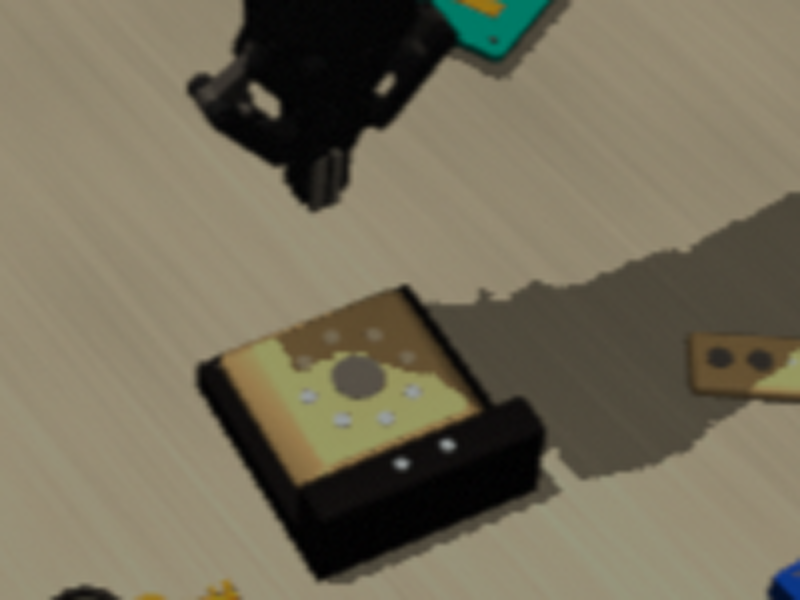

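View pics/w17.png

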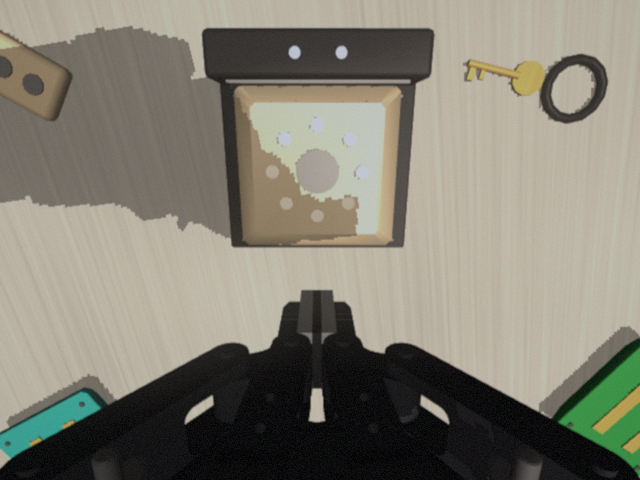

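```bash
python3 - <<'E'
from h import *
im,_=shot("scene","pics/s18.png"); a=cv2.imread("pics/scene0.png")
# bystanders, template shift check in scene view
for n,(x,y,w,h) in dict(tester=(240,112,52,42),dish=(170,138,52,38),key=(276,332,56,28),bell=(416,390,58,50),fob=(440,270,40,24),green=(162,242,70,52)).items():
    t=a[y:y+h,x:x+w]; R_=cv2.matchTemplate(im[y-8:y+h+8,x-8:x+w+8],t,cv2.TM_CCOEFF_NORMED); _,m,_,l=cv2.minMaxLoc(R_); print(n,round(m,3),(l[0]-8,l[1]-8))
r.finish_job(); print(sensors.read_clock())
E
```

```text
tester 1.0 (0, 0)
dish 1.0 (0, 0)
key 1.0 (0, 0)
bell 1.0 (0, 0)
fob 0.439 (0, 0)
green 1.0 (0, 0)
the job is handed in; nothing more can be done
the job is handed in; nothing more can be done
```

The pager is on the dock contacts down, fully home against the back stop, and the job is handed in. The clock read about 46 s at the last reading, against the 67 s limit. I used the open jaws as a cage to push it up to the dock's front edge. I then tipped it up and over with shut fingers behind the rim, slid it home, nudged it about 1.5 mm sideways, and pressed it home once more.

**Last checks before handing in:**
- **Centring:** the deck margins on either side agreed to within about 0.5 mm.
- **Squareness:** the pager's edge was parallel to the back stop to under 1 px.
- **Fully home:** both pushes ended firmly against the stop, with the rear rim at about 4.3–4.6 mm from the front edge, where 4 mm is expected. The picture alone put the pager up to about 1.4 mm short of that, with the dock's front edge itself reading 1.4 mm off. I trusted the push contact.
- **Other things:** the tester, dish, key, bell and green look-alike showed no shift in the scene view. The remote fob matched poorly (0.44, though at zero shift). The arm's shadow fell across it; nothing went near it and it looked to be in the same place, but I did not check further. I did not run the shift check on the turquoise look-alike or the blue dock.

**What disagreed or went wrong:**
- **Fingertip position:** the fingertips measured about 30 mm (open) and 18 mm (shut) behind the TCP, not 8 mm ahead as described. Because of that my first push passed over the pager without touching it, and I repeated it lower.
- **The tip over:** the pager fell freely the last part of the way onto the dock. The highest force I saw during the tip was about 32 N at the wrist.

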